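# Pop the battery hatch of the fume monitor

### The arm

A 6-joint arm with a two-finger parallel gripper is mounted at the origin on the work surface. World frame = base frame: x ahead of the robot, y to its left, z up, the work surface at z = 0. Lengths are in m, angles in rad, forces in N, time in s.
With the tool pointing down it reaches from about 0.35 to 0.775 m from the base axis. Payload 7.3 kg.
Tool frame: the origin (TCP) lies at the very end of the fingers, on their centre line; the grasp point (between the pads) lies 19 mm behind it; z points along the fingers, y is the line along which they close (so a half turn about z gives the same grasp; the last joint's range is limited). The gripper opens to 92 mm and grips with 3 to 60 N. Pads are 19 mm wide; open, the fingers measure 130 mm over their backs; the gripper's body (75 mm by 190 mm) begins 47 mm behind the grasp point.
Start: joints at [-1.355, 0.342, 1.524, -0, 1.275, -0.146], TCP at [0.186, -0.491, 0.227] pointing down, gripper open.
Joint ranges: [-2.53, 2.53], [-0.77, 2.02], [0.04, 2.7], [-1, 4.14], [0.28, 2.66], [-3.11, 3.11]. Speed limits (rad/s): [2.57, 2.57, 3.14, 3.14, 3.14, 3.14].

### API

Orientations are given as [roll, pitch, yaw] about the fixed x, y, z axes, in that order (R = Rz(yaw) Ry(pitch) Rx(roll)).
In Python, from cell import robot gives the robot as it stands. The module is installed in compiled form; this text tells all that it offers.
- The arm moves only by the tool arm_command, never from a script. Its argument "moves" is a list of rows, each a list of 3 entries, a list of its own where there are three numbers: the shift along the tool's x, y, z in m, then the turn, a rotation vector about the tool's x, y, z in rad, then the finger opening in m, from 0 to 0.0918. In form: [[[dx, dy, dz], [ax, ay, az], claw], ...]. A call has exactly 5 rows; each row is the pose to reach, as a shift and turn from the pose commanded when the call began, along the tool's axes at that moment; what a row does not reach only later rows make up. A row lasts 1/10 s, in which the tool goes at most 50 mm and 8.59 degrees, less where a joint would pass 70% of its speed; a pose out of reach is approached as far as the arm can. A call with a gripper value outside its range is refused whole. The fingers move at their own pace and stop on an object; "squeeze" is the grip in N (left out, the last holds). Time passes only in rows, so rows that repeat a pose let the fingers close, or fill a call up. It gives the time, the measured TCP pose, the force, the opening and the grip force at its end, in the units of the state.
- robot.observe(): the state, without advancing time (a new reading comes with each control period).
- robot.read_camera(name): name is "scene" or "top" or "wrist"; returns the picture (480x640x3 uint8, red, green, blue); there is no depth.
- robot.camera_model(name): a dict with "fx", "fy", "cx", "cy" (pixels), "R" (3x3) and "t" (3): a world point X has camera coordinates R X + t. Camera axes: x right, y down, z forward; pixel columns grow to the right and rows downward; lengths in m; the calibration is good to about 2 mm. A picture is of the moment at which its call begins: read the wrist's pose just before it. camera_model takes no time and is no camera call; for the wrist camera it gives the pose at the moment of the call.
- robot.hand_in(): hands the job in; it is judged then, once.
The state is a dict: "time": time; "qpos": joint angles; "qvel": joint speeds; "joint_efforts": joint torques, N m; "tool_pos": TCP position; "tool_rot": TCP orientation; "contact_force": force on the tool from outside, world axes, zero at the start; "torque": the same for the moment, N m; "opening": finger opening in m; "grip_force": force on a finger pad.
Only numpy, scipy, OpenCV 4.12 (cv2) and the standard library are available. Lean on these libraries where they do the work, as an engineer would, in place of code of your own. Each camera call takes 0.05 s, during which the arm holds its last target. There are 200 camera calls.

### The job

The fume monitor on the cementing bench needs its cells checked: with a fingertip, gently press its orange hatch once so that its push-push latch lets go, then get out of the way and watch until the hatch has swung up and stays open by itself. Do not push the hatch shut again, and leave the blue-hatched lamp pack, the cement can and the brush alone.

Things in the scene. Friction and masses are not known exactly. Their poses are not given: they have to be found in the camera images.
- monitor: fume monitor: white box fixed to the bench, 160 (x) x 110 (y) x 56 mm high, with a 100 x 80 mm orange hatch (10 mm thick) on its top. The hatch stands 8 mm proud, so its top face is 64 mm above the bench when latched. Origin: centre of the box's underside; +z up; its -x side is the front (towards the robot, give or take the yaw), where the hatch opens
- monitor_pad (a point): centre of the top face of the white ribbed press pad (24 x 50 mm) on the orange hatch, 40 mm in front of the box's centre and 20 mm behind the hatch's front edge, 65.5 mm above the bench when latched. It moves with the hatch
- monitor_hinge (a point): centre of the orange hatch's hinge line (along the box's y), at the hatch's far edge, 80 mm behind the pad and 59 mm above the bench
- monitor_hatch (a joint): angle of the orange hatch in rad: about 0 latched, positive open (front edge up), -0.09 pressed in to its stop. At the pad it presses in at 4 to 5 N; the latch lets go at about -0.045 (3.6 mm; the stop is at 7.2 mm). As the finger draws back a damped spring (up to 4 N) swings it to about 1.15 in some 4 s, front edge then 150 mm above the bench. Pushed shut it latches again
- lamppack: lamp pack: a box fixed to the bench, the same in size and make as the fume monitor, with a blue hatch in place of the orange one. It may stand left or right of the monitor. Origin: centre of its underside
- lamppack_hatch (a joint): angle of the blue hatch in rad, 0 latched shut, as for the orange one. It must stay shut
- cement_can: loose yellow-labelled steel can, 68 mm wide, 85 mm high; origin at the centre of its underside
- brush: loose brush, 150 mm long, lying along its x axis on the bench; origin under its middle
Mind the look-alikes: they are no part of the job. Leave any pink look-alike of the monitor alone. Leave any purple look-alike of the lamppack alone.

How it is judged:
By the outcome, as a careful person would: the job done as asked, in the order asked, and still so for the second after the job is handed in, with the robot touching nothing.
It also fails if it takes over 38 s, if anything falls off the work surface, if the arm or the gripper's body presses on something with over 40 N, if the wrist force passes 120 N, or if a joint passes its speed limit or range.

## Working session

There is one attempt and no reset: what is moved stays moved. The work goes in short steps, Python scripts to look and compute and a tool call to move; the robot and the scene stay as the last step left them, time stands still between calls to the robot, and variables do not carry over. Pictures are saved under pics/ and viewed, at most 10 in all, crops included, and the job is handed in when it is done.

Besides the shell and the picture viewer there is one more tool, called after "Call:" in YAML: its name, and indented under it one key for each argument. arm_command: Moves the arm, as the interface text tells. Its arguments: {"type":"object","properties":{"moves":{"type":"array"},"squeeze":{"type":"number"}},"required":["moves"]}

```bash
mkdir -p pics; python3 - <<'E'
from cell import robot
import cv2
for n in("top","scene"):
    cv2.imwrite(f"pics/{n}0.png",robot.read_camera(n)[:,:,::-1])
    m=robot.camera_model(n);print(n,m)
s=robot.observe();print(s["time"],s["tool_pos"],s["tool_rot"],s["contact_force"])
E
```

```text
top {'fx': 457.30243487278375, 'fy': 457.30243487278375, 'cx': 327.66847693691085, 'cy': 238.62843591389662, 'R': array([[-0.02268901, -0.99963974, -0.01433869],
       [-0.98906932,  0.02453463, -0.14539578],
       [ 0.14569519,  0.01088308, -0.98926967]]), 't': array([0.02310176, 0.46637479, 0.81004597])}
scene {'fx': 539.0355272688158, 'fy': 539.0355272688158, 'cx': 321.80930147236165, 'cy': 240.39001270979279, 'R': array([[-0.10745338,  0.99409853,  0.01489587],
       [ 0.83657003,  0.09850144, -0.53893232],
       [-0.5372191 , -0.04544866, -0.84221735]]), 't': array([ 0.05285538, -0.31948551,  1.29084642])}
0.1 [ 0.18575748 -0.49064269  0.22611617] [-3.14021921e+00 -2.19685796e-04  3.61780938e-01] [ 0.28752576 -0.03832182  0.21707248]
```

View pics/top0.png

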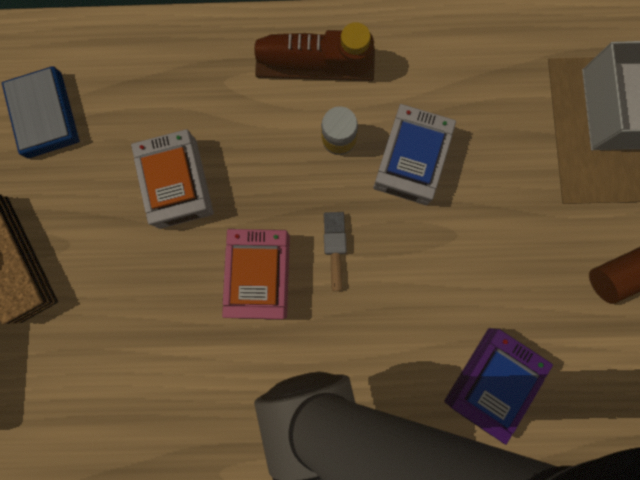

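View pics/scene0.png

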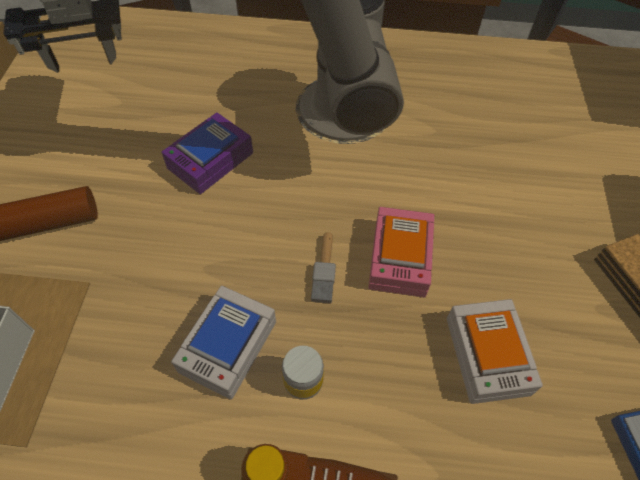

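Candidates for the monitor in the top view:
- White box with orange hatch at (168,178): this fits the description.
- Pink box with orange hatch at (255,275): the look-alike.
- White box with blue hatch at (418,150): the lamp pack.
- Purple box with blue hatch at (505,385): a look-alike.

I choose (168,178), which is (495,345) in the scene view.

```bash
cat > h.py <<'E'
import numpy as np,cv2
def ray(m,px,z):
    R,t=np.array(m["R"]),np.array(m["t"]);c=-R.T@t
    d=R.T@np.array([(px[0]-m["cx"])/m["fx"],(px[1]-m["cy"])/m["fy"],1]);return c+d*(z-c[2])/d[2]
def hatch(img,m,box):
    x0,y0,x1,y1=box;h=cv2.cvtColor(img,cv2.COLOR_RGB2HSV)
    k=cv2.inRange(h,(5,170,90),(20,255,255));q=np.zeros_like(k);q[y0:y1,x0:x1]=k[y0:y1,x0:x1]
    q=cv2.morphologyEx(q,cv2.MORPH_OPEN,np.ones((3,3)))
    full=cv2.convexHull(cv2.findNonZero(q))
    fill=np.zeros_like(k);cv2.fillPoly(fill,[full],255)
    pts=np.array([ray(m,p,.064)[:2] for p in full[:,0].astype(float)],np.float32)
    r=cv2.minAreaRect(pts*1000)
    pad=cv2.bitwise_and(cv2.erode(fill,np.ones((3,3))),cv2.bitwise_not(q))
    n,l,s,c=cv2.connectedComponentsWithStats(cv2.morphologyEx(pad,cv2.MORPH_CLOSE,np.ones((5,5))))
    i=1+np.argmax(s[1:,4])
    return r,s[i],c[i],ray(m,c[i],.0655)
E
python3 - <<'E'
from h import *
from cell import robot
for n,b in(("top",(125,125,215,230)),("scene",(440,295,550,410))):
    I=cv2.imread(f"pics/{n}0.png")[:,:,::-1].copy();print(n,hatch(I,robot.camera_model(n),b))
    if n=="top": cv2.imwrite("pics/crop.png",cv2.resize(I[115:240,115:300,::-1],None,fx=4,fy=4))
E
```

```text
top (((583.3753662109375, 302.7738342285156), (96.57585144042969, 78.0146484375), 13.903742790222168), array([155, 182,  31,  20, 422], dtype=int32), array([169.57109005, 191.71800948]), array([0.55527081, 0.29640008, 0.0655    ]))
scene (((585.9464111328125, 303.4652099609375), (96.56098937988281, 79.51568603515625), 13.90078067779541), array([475, 312,  33,  20, 470], dtype=int32), array([491.03829787, 321.83829787]), array([0.55586281, 0.2975965 , 0.0655    ]))
```

View pics/crop.png

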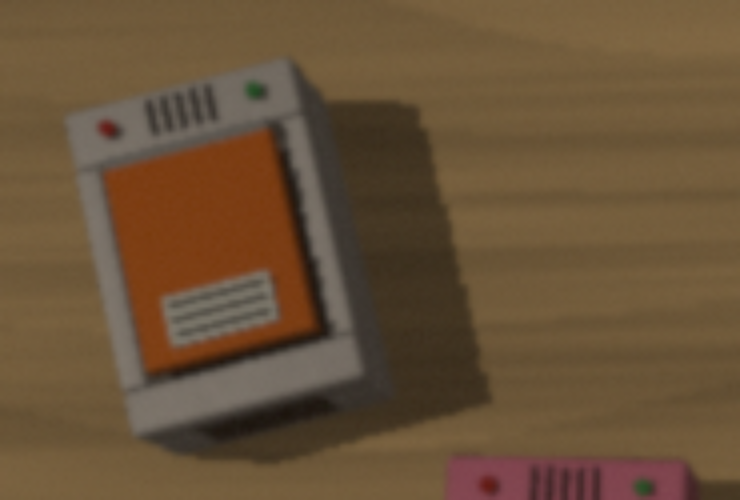

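The crop confirms it: a white box with an orange hatch, and the ribbed pad at about (220,308) in the crop. The pink box is a separate one below it. Both views agree on pad ≈ (0.5555, 0.296), yaw ≈ 0.243, reach 0.63 and hatch size 97x79 mm, which fits the description. I start the approach with the fingers closing.

Call:
arm_command:
  moves:
    - [[0.03, -0.02, 0], [0, 0, 0.03], 0]
    - [[0.065, -0.045, 0], [0, 0, 0.06], 0]
    - [[0.102, -0.071, 0], [0, 0, 0.09], 0]
    - [[0.139, -0.097, 0], [0, 0, 0.119], 0]
    - [[0.176, -0.123, 0], [0, 0, 0.119], 0]

```text
time: 0.6
tool_pos: [0.3074, -0.312, 0.2265]
tool_rot: [-3.141, 0.0, 0.241]
contact_force: [0.1, -0.6, 0.1]
opening: 0.0568
grip_force: 0.0
```

```bash
cat > go.py <<'E'
from cell import robot
import numpy as np,sys
from scipy.spatial.transform import Rotation as Q
s=robot.observe();R=Q.from_euler("xyz",s["tool_rot"])
print(round(s["time"],2),s["tool_pos"],s["tool_rot"],"F",s["contact_force"].round(2),s["opening"])
if len(sys.argv)>1: print("shift",R.inv().apply(np.array(eval(sys.argv[1]))-s["tool_pos"]).round(4))
E
python3 go.py "[.5555,.2963,.226]"
```

```text
0.6 [ 0.30744281 -0.31198363  0.22649243] [-3.14114910e+00  3.69442454e-05  2.41349227e-01] F [ 0.08 -0.62  0.06] 0.05676135729489724
shift [ 0.3863 -0.5314  0.0007]
```

Call:
arm_command:
  moves:
    - [[0.028, -0.038, 0], [0, 0, 0], 0]
    - [[0.056, -0.076, 0], [0, 0, 0], 0]
    - [[0.084, -0.114, 0], [0, 0, 0], 0]
    - [[0.111, -0.152, 0], [0, 0, 0], 0]
    - [[0.138, -0.19, 0], [0, 0, 0], 0]

```text
time: 1.1
tool_pos: [0.3954, -0.0942, 0.2266]
tool_rot: [3.142, 0.0, 0.243]
contact_force: [1.2, 0.3, 0.5]
opening: 0.0164
grip_force: 0.0
```

Call:
arm_command:
  moves:
    - [[0.028, -0.038, 0], [0, 0, 0], 0]
    - [[0.056, -0.076, 0], [0, 0, 0], 0]
    - [[0.084, -0.114, 0], [0, 0, 0], 0]
    - [[0.111, -0.152, 0], [0, 0, 0], 0]
    - [[0.138, -0.19, 0], [0, 0, 0], 0]

```text
time: 1.6
tool_pos: [0.4836, 0.1236, 0.2265]
tool_rot: [3.141, 0.0, 0.243]
contact_force: [1.0, -1.1, -0.0]
opening: 0.0006
grip_force: 0.0
```

Call:
arm_command:
  moves:
    - [[0.028, -0.038, 0], [0, 0, 0], 0]
    - [[0.055, -0.076, 0], [0, 0, 0], 0]
    - [[0.08, -0.11, 0.01], [0, 0, 0], 0]
    - [[0.1, -0.135, 0.03], [0, 0, 0], 0]
    - [[0.11, -0.151, 0.06], [0, 0, 0], 0]

```text
time: 2.1
tool_pos: [0.5552, 0.2973, 0.1667]
tool_rot: [-3.141, -0.003, 0.245]
contact_force: [-0.8, -0.2, -0.4]
opening: 0.0004
grip_force: 0.0
```

```bash
python3 go.py "[.5555,.2963,.0655]"; python3 - <<'E'
from cell import robot
import cv2
cv2.imwrite("pics/wrist1.png",robot.read_camera("wrist")[:,:,::-1])
E
```

```text
2.1 [0.5552375  0.29731001 0.1666578 ] [-3.14098317 -0.00335236  0.24450879] F [-0.84 -0.17 -0.44] 0.00043206665720959663
shift [-0.0003  0.0011  0.1012]
```

View pics/wrist1.png

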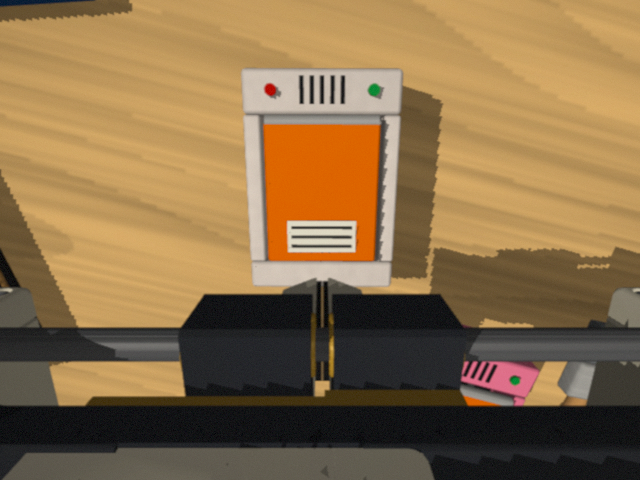

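The wrist view shows the white monitor straight ahead. The pad centre is at (321,236) and the closed fingertips are at column 322, so they are lined up sideways. I cross-check the pad position by ray.

```bash
python3 - <<'E'
from h import *
from cell import robot
print(ray(robot.camera_model("wrist"),(321.5,236.5),.0655))
E
```

```text
[0.55353016 0.29854894 0.0655    ]
```

Call:
arm_command:
  moves:
    - [[0, 0.001, 0.02], [0, 0, 0], 0]
    - [[0, 0.001, 0.045], [0, 0, 0], 0]
    - [[0, 0.001, 0.07], [0, 0, 0], 0]
    - [[0, 0.001, 0.085], [0, 0, 0], 0]
    - [[0, 0.001, 0.09], [0, 0, 0], 0]

```text
time: 2.65
tool_pos: [0.5528, 0.2926, 0.0746]
tool_rot: [3.141, 0.004, 0.243]
contact_force: [-0.6, -0.0, -0.1]
opening: 0.0004
grip_force: 0.0
```

Call:
arm_command:
  moves:
    - [[0.0, 0, 0.002], [0, 0, 0], 0]
    - [[0.0, 0, 0.004], [0, 0, 0], 0]
    - [[0, 0, 0.006], [0, 0, 0], 0]
    - [[0, 0, 0.008], [0, 0, 0], 0]
    - [[0, 0, 0.01], [0, 0, 0], 0]

```text
time: 3.15
tool_pos: [0.5544, 0.2936, 0.067]
tool_rot: [3.142, -0.001, 0.243]
contact_force: [-0.1, 0.5, 1.4]
opening: 0.0003
grip_force: 0.0
```

Call:
arm_command:
  moves:
    - [[0, 0, 0.001], [0, 0, 0], 0]
    - [[0, 0, 0.002], [0, 0, 0], 0]
    - [[0, 0, 0.003], [0, 0, 0], 0]
    - [[0, 0, 0.004], [0, 0, 0], 0]
    - [[0, 0, 0.005], [0, 0, 0], 0]

```text
time: 3.65
tool_pos: [0.5541, 0.2936, 0.0624]
tool_rot: [3.141, -0.0, 0.243]
contact_force: [-2.4, -1.4, 4.1]
opening: 0.0005
grip_force: 2.6
```

Call:
arm_command:
  moves:
    - [[0, 0, 0.001], [0, 0, 0], 0]
    - [[0, 0, 0.0015], [0, 0, 0], 0]
    - [[0, 0, 0.002], [0, 0, 0], 0]
    - [[0, 0, 0.0025], [0, 0, 0], 0]
    - [[0, 0, 0.0025], [0, 0, 0], 0]

```text
time: 4.15
tool_pos: [0.5541, 0.2936, 0.0596]
tool_rot: [3.141, 0.0, 0.243]
contact_force: [-2.4, -0.8, 5.3]
opening: 0.0006
grip_force: 2.4
```

The pad is about 5.5 mm in at about 5 N, past the 3.6 mm release point and short of the stop. I retreat up and back.

Call:
arm_command:
  moves:
    - [[0, 0, -0.015], [0, 0, 0], 0]
    - [[-0.01, 0, -0.045], [0, 0, 0], 0]
    - [[-0.03, 0, -0.085], [0, 0, 0], 0]
    - [[-0.055, 0, -0.125], [0, 0, 0], 0]
    - [[-0.085, 0, -0.16], [0, 0, 0], 0]

```text
time: 4.65
tool_pos: [0.4715, 0.273, 0.2207]
tool_rot: [-3.141, -0.002, 0.242]
contact_force: [0.9, 0.3, 0.3]
opening: 0.0004
grip_force: 0.0
```

Call:
arm_command:
  moves:
    - [[-0.025, 0.02, -0.02], [0, 0, 0], 0]
    - [[-0.045, 0.05, -0.03], [0, 0, 0], 0]
    - [[-0.055, 0.09, -0.03], [0, 0, 0], 0]
    - [[-0.06, 0.12, -0.03], [0, 0, 0], 0]
    - [[-0.06, 0.14, -0.03], [0, 0, 0], 0]

```text
time: 5.15
tool_pos: [0.4469, 0.121, 0.2495]
tool_rot: [3.141, -0.001, 0.242]
contact_force: [0.7, -0.5, 0.3]
opening: 0.0004
grip_force: 0.0
```

```bash
python3 - <<'E'
from cell import robot
import cv2
for i in range(80):I=robot.read_camera("scene")
cv2.imwrite("pics/s2.png",I[:,:,::-1]);s=robot.observe();print(s["time"],s["tool_pos"],s["contact_force"])
E
```

```text
9.15 [0.44708758 0.12282145 0.24918112] [-0.23009162  0.64245609 -0.55334231]
```

View pics/s2.png

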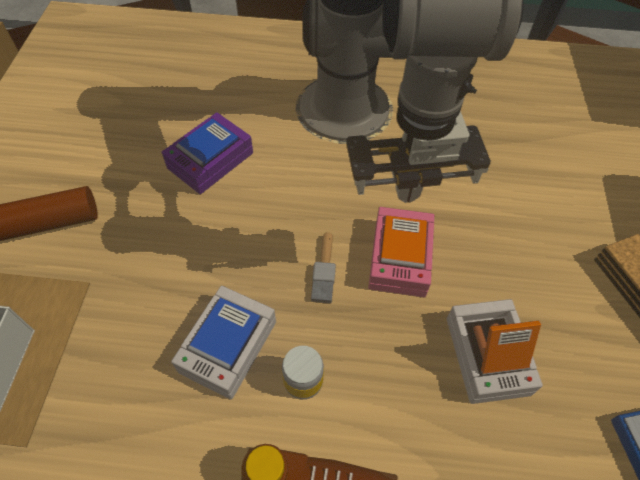

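The orange hatch at (510,347) stands open, nothing else has moved, and the arm is clear. I check that it stays open, then hand in.

```bash
python3 - <<'E'
from cell import robot
import cv2
from h import *
def f(I):
    h=cv2.cvtColor(I,cv2.COLOR_RGB2HSV)[290:410,440:550];k=cv2.inRange(h,(5,170,90),(20,255,255));return cv2.boundingRect(cv2.findNonZero(k)),cv2.countNonZero(k)
print(f(cv2.imread("pics/s2.png")[:,:,::-1].copy()))
for j in range(2):
    for i in range(20):I=robot.read_camera("scene")
    r=f(I);print(r)
if r[0][3]>30: print(robot.hand_in(), robot.observe()["time"])
E
```

```text
((42, 31, 59, 59), 1875)
((42, 31, 59, 59), 1858)
((42, 31, 59, 52), 1843)
the job is handed in; nothing more can be done
the job is handed in; nothing more can be done
```

I pressed the monitor's orange hatch once at about 5 N; it swung open and was still open about 2 s later with the arm clear, and I handed the job in after about 11 s without touching anything else (no verdict was shown).

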